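Rock the seesaw sorting gate and feed two gauge balls down the other chute

TASK

The seesaw gate of the ball sorter on the measuring bench is tipped towards one catch tray: with a fingertip, rock it over its pivot so that it lies the other way. Then push the two waiting steel balls forward along the feed channel so that they drop onto the gate and both run by themselves down the newly opened chute into the tray on that side. Nothing is to be grasped: do not lift the balls or carry them to the tray, and leave the microscope, the micrometer and the jar where they stand.

Things in the scene. Friction and masses are not known exactly. Their poses are not given: they have to be found in the camera images.
- sorter: Fixed aluminium ball sorter, 245 mm (x) by 500 mm (y), on the bench. Origin on the bench top under the middle of the gate. x is the feed direction (roughly away from the robot), y points to the left tray, z up. The gate pivots on a level axle along x, 95 mm above the bench. A steel weight on the gate stands over the pivot, top about 150 mm up, at x = 23 to 63, y = -30 to 30 mm.
- feed_lip (a point): Point on the feed channel's floor at its front lip (sorter x = -65 mm, y = 0, 125 mm up). Level floor from x = -134 to -62, 32 mm wide, walls 8 mm high, open at the rear for a finger to come down and push (1 N). The balls wait between this lip and a like one at x = -131 (each 1.5 mm high). Past it the channel slopes down to the gate: a ball whose centre passes x = -62 runs on by itself.
- gate (a joint): Tilt of the seesaw gate, rad, -0.26 to 0.26 (stops). Positive: left (+y) end raised, balls run to the right tray; negative: right end raised, balls run to the left tray. Top-heavy, so it lies on one stop; pressed a little past level (0) it falls to the other by itself; 1 N on a pad is enough. Open trough 180 mm long (y), 40 mm wide; balls land in its middle and roll out of the low end.
- left_pad (a point): Middle of the top face of the flat press pad at the left (+y) end of the gate, 55 mm (x) by 45 mm (y), 3 mm thick, topped with black rubber, on the far side of the trough (sorter x = 23 to 78 mm; this point is at sorter x = 55, y = 67 mm). About 112 mm above the bench when raised, 95 mm when level, 78 mm when low. Its frame tilts with the gate. Below it there is free space.
- right_pad (a point): The same for the press pad at the right (-y) end, at sorter x = 55, y = -67 mm.
- front_ball_center (a point): Centre of the front (further along the channel) loose polished (slippery) steel ball, 30 mm diameter, 0.11 kg; at the start at sorter x = -82 mm, 140 mm above the bench.
- rear_ball_center (a point): Centre of the rear (nearer the robot) steel ball, 30 mm diameter, 0.11 kg; at the start at sorter x = -113 mm, 140 mm above the bench, close behind the front one. Pushed from behind it pushes the front ball ahead of it.
- left_tray (a point): Middle of the inner floor (9 mm above the bench) of the left open grey catch tray, inside 94 mm (x) by 86 mm (y), at sorter y = +202 mm. A sloping chute leads into it from the gate's left end.
- right_tray (a point): The same for the right catch tray, at sorter y = -202 mm.
- microscope: Loose black handheld microscope standing upright, 48 mm diameter at the foot, 100 mm tall; origin at the middle of its underside. Leave it alone.
- micrometer: Loose digital micrometer head lying flat, 164 mm long along its x (from -54 to 110 mm), grey body 50 by 45 by 26 mm; origin under the body. Leave it alone.
- cleaner_jar: Loose small jar, 44 mm diameter, 60 mm tall; origin at the middle of its underside. Leave it alone.
Mind the look-alikes: they are no part of the job. Leave any turquoise look-alike of the part that bears rear_ball_center alone.

How it is judged:
By the outcome, as a careful person would: the job done as asked, in the order asked, and still so for the second after the job is handed in, with the robot touching nothing.
It also fails if it takes over 48 s, if anything falls off the work surface, if the arm or the gripper's body presses on something with over 40 N, if the wrist force passes 120 N, or if a joint passes its speed limit or range.

ROBOT

A 7-joint arm with a two-finger parallel gripper is mounted at the origin on the work surface. World frame = base frame: x ahead of the robot, y to its left, z up, the work surface at z = 0. Lengths are in mm, angles in rad, forces in N, time in s.
With the tool pointing down it reaches from about 400 to 875 mm from the base axis. Payload 19.3 kg.
Tool frame: the origin (TCP) lies between the finger pads; the fingertips stand 19 mm ahead of it and the grasp point (between the pads) is the TCP; x points along the fingers, y is the direction in which the jaws open and shut, and the axes are right-handed (so a half turn about x gives the same grasp; the last joint's range is limited). The gripper opens to 85 mm and grips with 20 to 120 N. Pads are 22 mm wide; open, the fingers measure 114 mm over their backs; the gripper's body (76 mm by 85 mm) begins 54 mm behind the grasp point. The pads swing forward as they close: fully open they stand 13 mm farther back than shut.
Start: joints at [-1.184, 0.521, -0.036, 1.599, 0.021, 1.021, -0.113], TCP at [275.691, 560.901, 250.291] pointing down, gripper open.
Joint ranges: [-2.91, 2.91], [-0.3, 2.13], [-1.5, 1.42], [0.17, 2.43], [-1.26, 4.41], [0.16, 1.93], [-2.52, 2.52]. Speed limits (rad/s): [1.89, 1.89, 2.39, 2.39, 3.01, 3.01, 3.01].

INTERFACE

Orientations are given as a unit quaternion [w, x, y, z].
In Python, from workcell import manip, optics gives the robot as it stands. The module is installed in compiled form; this text tells all that it offers.
- The arm moves only by the tool play_rows, never from a script. Its argument "commands" is a list of rows, each a list of 5 numbers: the closure, from 0 (fully open) to 1 (shut), then the shift along the tool's x, y, z in units of 30 mm (1.0 is 30 mm), then the turn about the tool's x in units of 6 degrees (1.0 is 6 degrees). In form: [[claw, x, y, z, roll], ...]. A call has 1 to 8 rows; each row is the pose to reach, as a shift and turn from the pose commanded when the call began, along the tool's axes at that moment; what a row does not reach only later rows make up. A row lasts 1/10 s, in which the tool goes at most 50 mm and 8.59 degrees, less where a joint would pass 70% of its speed; a pose out of reach is approached as far as the arm can. A call with a gripper value outside its range is refused whole. The fingers move at their own pace and stop on an object; "newtons" is the grip in N (left out, the last holds). Time passes only in rows, so rows that repeat a pose let the fingers close. It gives the time, the measured TCP pose, the force and the opening at its end, in the units of the state.
- manip.get_state(): the state, without advancing time (a new reading comes with each control period).
- optics.read_camera(name): name is "scene" or "top" or "wrist"; returns a dict with "color" (400x640x3 uint8, red, green, blue), "fovy" (degrees; the focal length in pixels is half the picture's height over the tangent of half this angle, whatever the lens; pixels are square), "cx", "cy" (the principal point, pixels), "rvec" (rotation vector, rad) and "tvec" (3), from world to camera coordinates, as OpenCV has them; the wrist camera has in their place "T_tool_cam" (4x4, takes a point from camera to tool coordinates, whose origin is the TCP and whose axes are the tool frame's). Camera axes: x right, y down, z forward; pixel columns grow to the right and rows downward; lengths in mm; the calibration is good to about 2 mm. A picture is of the moment at which its call begins: read the wrist's pose just before it. There is no depth.
- manip.sign_off(): hands the job in, once; it reports no verdict.
The state is a dict: "clock": time; "joint_positions": joint angles; "joint_velocities": joint speeds; "joint_efforts": joint torques, N m; "tool_pos": TCP position; "tcp_rot": TCP orientation; "wrist_force": force on the tool from outside, world axes, zero at the start; "ft_torque": the same for the moment, N m; "opening": finger opening in mm.
Only numpy, scipy, OpenCV 4.12 (cv2) and the standard library are available. Lean on these libraries where they do the work, as an engineer would, in place of code of your own. Each camera call takes 0.05 s, during which the arm holds its last target. There are 200 camera calls.

## Working session

There is one attempt and no reset: what is moved stays moved. The work goes in short steps, Python scripts to look and compute and a tool call to move; the robot and the scene stay as the last step left them, time stands still between calls to the robot, and variables do not carry over. Pictures are saved under pics/ and viewed, about 8 in all and at most 12, crops included, and the job is handed in when it is done.

Besides the shell and the picture viewer there is one more tool, called after "Request:" as name([rows], argument=value, ...), one row to a line, values as JSON. play_rows: Moves the arm, as the interface text tells. Its arguments: {"type":"object","properties":{"commands":{"type":"array"},"newtons":{"type":"number"}},"required":["commands"]}

```bash
mkdir -p pics; cat > h.py <<'E'
import numpy as np, cv2
from workcell import manip, optics
from scipy.spatial.transform import Rotation as R
def grab(n,fn=None):
    s=manip.get_state(); c=optics.read_camera(n)
    if fn: cv2.imwrite('pics/'+fn,cv2.cvtColor(c['color'],cv2.COLOR_RGB2BGR))
    f=200/np.tan(np.radians(c['fovy'])/2)
    K=np.array([[f,0,c['cx']],[0,f,c['cy']],[0,0,1]])
    if 'rvec' in c:
        Rm=R.from_rotvec(np.ravel(c['rvec'])).as_matrix(); t=np.ravel(c['tvec'])
    else:
        q=s['tcp_rot']; T=np.eye(4); T[:3,:3]=R.from_quat([q[1],q[2],q[3],q[0]]).as_matrix(); T[:3,3]=s['tool_pos']
        M=np.linalg.inv(T@np.array(c['T_tool_cam'])); Rm=M[:3,:3]; t=M[:3,3]
    return c['color'],K,Rm,t
def ray(v,uv):
    _,K,Rm,t=v; d=Rm.T@np.linalg.inv(K)@[uv[0],uv[1],1]; return -Rm.T@t, d/np.linalg.norm(d)
def onz(v,uv,z):
    o,d=ray(v,uv); return o+d*(z-o[2])/d[2]
def proj(v,p):
    _,K,Rm,t=v; q=K@(Rm@np.asarray(p,float)+t); return q[:2]/q[2]
def tri(vs,uvs):
    A=np.zeros((3,3));b=np.zeros(3);rs=[ray(v,u) for v,u in zip(vs,uvs)]
    for o,d in rs: P=np.eye(3)-np.outer(d,d);A+=P;b+=P@o
    x=np.linalg.solve(A,b); return x,[np.linalg.norm((np.eye(3)-np.outer(d,d))@(x-o)) for o,d in rs]
E
python3 - <<'E'
from h import *
for n in('scene','top','wrist'):
    v=grab(n,n+'0.png'); print(n,v[1][0,0],ray(v,(320,200)))
s=manip.get_state();print(s['tool_pos'],s['tcp_rot'],s['clock'])
a=[cv2.imread('pics/%s0.png'%n) for n in('scene','top')]
E
```

```text
scene 414.36731494154054 (array([ 865.66620474, -460.92049307,  867.52321782]), array([-0.3077561 ,  0.53695137, -0.785474  ]))
top 449.79624109914886 (array([459.24935927,  32.50305812, 949.03877721]), array([ 0.12577607,  0.01265908, -0.99197789]))
wrist 315.50315150547823 (array([202.73066955, 595.9014276 , 373.72634022]), array([ 0.28244241, -0.14326688, -0.94852564]))
[275.62220124 560.71248566 249.90548997] [ 0.68869392  0.15986071  0.68878091 -0.16039358] 0.15
```

View pics/top0.png

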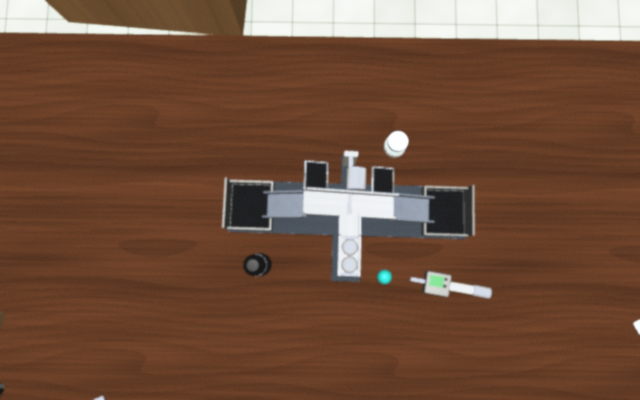

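View pics/scene0.png

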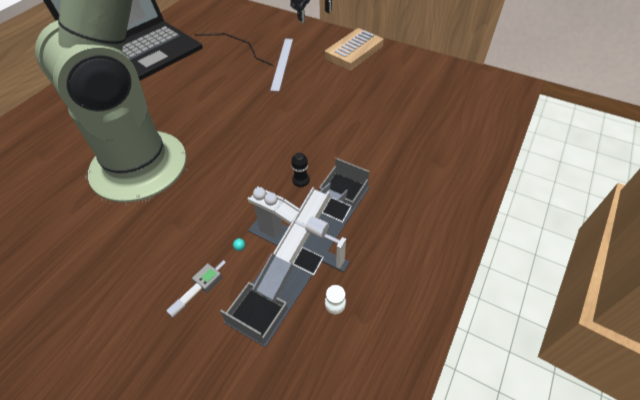

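The top picture shows the gate with its weight leaning right (357,177), the larger (raised) left pad at (316,175) and the right pad at (383,180). Two steel balls sit in the channel at (349,247) and (349,264). 

Candidates for the balls are the steel pair at those pixels and a turquoise ball at (385,277), which is the look-alike to leave alone. Pad candidates are the two black pads; the trays at (250,205) and (448,210) are also black. The scene picture shows the same: balls (271,199) and (260,194), left pad (337,209), right pad (308,261).

```bash
python3 - <<'E'
from h import *
vs={n:grab(n,n+'1.png') for n in('scene','top')}
def pads(n,box):
    x0,y0,x1,y1=box; g=vs[n][0][y0:y1,x0:x1].max(2)
    m=(g<50).astype(np.uint8); k,l,st,c=cv2.connectedComponentsWithStats(m)
    return [(st[i,4],c[i]+[x0,y0],cv2.minAreaRect(np.argwhere(l==i)[:,::-1].astype(np.float32)+[x0,y0]) if 0 else st[i,:4]) for i in range(1,k) if st[i,4]>60]
P={}
for n,b in(('scene',(288,190,360,280)),('top',(295,155,400,198))):
    P[n]=pads(n,b); print(n,P[n])
T={}
for n,b in(('scene',(245,180,285,212)),('top',(335,232,365,276))):
    x0,y0,x1,y1=b; g=cv2.resize(cv2.cvtColor(vs[n][0][y0:y1,x0:x1],cv2.COLOR_RGB2GRAY),None,fx=8,fy=8,interpolation=cv2.INTER_CUBIC)
    r=(45,60) if n=='scene' else (55,80)
    h=cv2.HoughCircles(g,cv2.HOUGH_GRADIENT,1.5,60,param1=100,param2=15,minRadius=r[0],maxRadius=r[1])
    im=cv2.cvtColor(g,cv2.COLOR_GRAY2BGR)
    h=h[0][:3] if h is not None else []
    for c in h: cv2.circle(im,(int(c[0]),int(c[1])),int(c[2]),(0,0,255),1); print(n,(c[:2]+.5)/8-.5+[x0,y0],c[2]/8)
    T[n]=im
a,b=T['scene'],T['top']; H=max(a.shape[0],b.shape[0]); z=np.zeros((H,a.shape[1]+b.shape[1],3),np.uint8); z[:a.shape[0],:a.shape[1]]=a; z[:b.shape[0],a.shape[1]:]=b
z2=cv2.resize(cv2.cvtColor(vs['top'][0][145:285,290:410],cv2.COLOR_RGB2BGR),None,fx=2.,fy=2.)
cv2.imwrite('pics/crop1.png',z)
E
```

```text
scene [(np.int32(71), array([351.35211268, 193.36619718]), array([59,  0, 11,  9], dtype=int32)), (np.int32(267), array([336.28838951, 208.82397004]), array([37, 10, 23, 19], dtype=int32)), (np.int32(313), array([307.54632588, 260.17571885]), array([ 8, 60, 24, 22], dtype=int32))]
top [(np.int32(380), array([315.75526316, 174.86842105]), array([12,  9, 18, 23], dtype=int32)), (np.int32(335), array([382.62686567, 180.06268657]), array([80, 15, 17, 21], dtype=int32))]
scene [259.28125 193.53125] 6.5625
scene [270.34375 198.96875] 6.50625
scene [280.65625 189.40625] 6.7125
top [345.53125 271.03125] 8.7125
```

View pics/crop1.png

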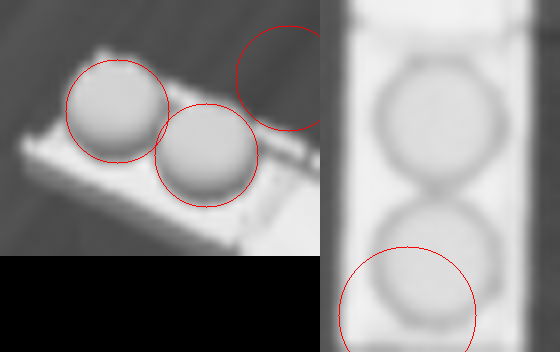

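The crop shows the two steel balls touching in the channel: in the top view at about (349.5,246.8) front and (349.1,264.3) rear, in the scene view at (270.3,199.0) and (259.3,193.5). No turquoise.

```bash
python3 - <<'E'
from h import *
s=grab('scene');t=grab('top')
Q={'front':((270.3,199),(349.5,246.8)),'rear':((259.3,193.5),(349.1,264.3)),'L':((336.3,208.8),(315.75,174.9)),'R':((307.5,260.2),(382.6,180.1))}
X={}
for k,(a,b) in Q.items():
    X[k],e=tri([s,t],[a,b]); print(k,X[k].round(1),np.round(e,1))
d=X['L']-X['R']; print('yaw from pads',np.arctan2(-d[0],d[1]), 'balls',np.arctan2(*(X['front']-X['rear'])[[1,0]]))
yaw=np.arctan2(-d[0],d[1]); ex=np.array([np.cos(yaw),np.sin(yaw),0]);ey=np.array([-ex[1],ex[0],0])
for k,l in(('front',(-82,0)),('rear',(-113,0)),('L',(55,67)),('R',(55,-67))): print(k,'origin',(X[k]-ex*l[0]-ey*l[1]).round(1))
# tray rims outer edges in top: left (225..), right
st=manip.get_state();q=st['tcp_rot'];print(st['tool_pos'],R.from_quat([q[1],q[2],q[3],q[0]]).as_matrix().round(3),st['opening'],st['clock'])
E
```

```text
front [478.4 -11.3 135.6] [0.3 0.3]
rear [447.5 -10.4 136.3] [0.8 0.8]
L [613.7  52.1 109.6] [0.3 0.3]
R [611.5 -78.9  74.6] [0.3 0.3]
yaw from pads -0.017014672107674565 balls -0.027362885514933478
front origin [560.4 -12.7 135.6]
rear origin [560.5 -12.4 136.3]
L origin [557.6 -13.9 109.6]
R origin [557.6 -10.9  74.6]
[275.65319394 560.8579852  250.14970969] [[-0.     0.441  0.897]
 [-0.     0.897 -0.441]
 [-1.    -0.     0.   ]] 85.3455932227658 0.35
```

Left end is raised (z ≈110 against 75), so the left pad gets pressed. I'll shut the fingers, turn the tool y axis along sorter x and go over the left pad at sorter (55, 72).

Request:
play_rows([
  [1,0,-10.03,17.54,10.8],
  [1,0,-10.03,17.54,10.8],
  [1,0,-10.03,17.54,10.8],
  [1,0,-10.03,17.54,10.8],
  [1,0,-10.03,17.54,10.8],
  [1,0,-10.03,17.54,10.8],
  [1,0,-10.03,17.54,10.8],
  [1,0,-10.03,17.54,10.8],
], newtons=20)

```text
clock: 1.15
tool_pos: [500.5, 227.8, 250.5]
tcp_rot: [0.494, 0.506, 0.494, -0.505]
wrist_force: [0.5, 1.6, -0.2]
opening: -0.0
```

```bash
cat > g.py <<'E'
from h import *
import sys
# usage: g.py x y ztip -> row numbers to put the shut tip there
st=manip.get_state();q=st['tcp_rot'];M=R.from_quat([q[1],q[2],q[3],q[0]]).as_matrix()
p=np.array(st['tool_pos']);print(p.round(1),M.round(3).tolist(),np.round(st['wrist_force'],1),st['opening'],st['clock'])
t=np.array([float(a) for a in sys.argv[1:4]])+[0,0,19]
y=np.array([1,-.02,0]);c=M.T@y
print('rows xyz',(M.T@(t-p)/30).round(2),'roll',np.degrees(np.arctan2(c[2],c[1]))/6)
E
python3 g.py 615.4 58.6 160
```

```text
[500.5 227.8 250.5] [[0.0, 1.0, -0.023], [0.0, -0.023, -1.0], [-1.0, 0.0, -0.0]] [ 0.5  1.6 -0.2] -0.009323951259849738 1.15
rows xyz [2.38 3.96 5.55] roll -0.0260550069337321
```

Request:
play_rows([
  [1,0,3.9,5.5,0],
  [1,0,3.9,5.5,0],
  [1,0,3.9,5.5,0],
  [1,0,3.9,5.5,0],
  [1,0,3.9,5.5,0],
  [1,1,3.9,5.5,0],
  [1,2.4,3.9,5.5,0],
  [1,2.4,3.9,5.5,0],
])

```text
clock: 1.95
tool_pos: [611.5, 62.5, 174.1]
tcp_rot: [-0.494, -0.502, -0.497, 0.506]
wrist_force: [-0.9, 0.3, 0.9]
opening: 0.4
```

```bash
python3 g.py 615.4 58.6 110; python3 - <<'E'
from h import *
v=grab('wrist','w1.png'); s=grab('scene','s1.png')
z=np.hstack([cv2.resize(cv2.imread('pics/w1.png'),(400,250)),cv2.resize(cv2.imread('pics/s1.png')[140:290,210:390],(400,333))[:250]])
z=np.vstack([cv2.imread('pics/w1.png'),]); b=cv2.resize(cv2.imread('pics/s1.png')[130:300,220:380],(160*1,170*1))
b=cv2.resize(cv2.imread('pics/s1.png')[130:300,230:390],(376,400)); cv2.imwrite('pics/c2.png',np.hstack([z[:,100:520],b]))
E
```

```text
[611.5  62.5 174.1] [[-0.007, 1.0, -0.017], [-0.001, -0.017, -1.0], [-1.0, -0.007, 0.001]] [-0.9  0.3  0.9] 0.3740221352679193 1.95
rows xyz [1.5  0.14 0.13] roll 0.03021991481644913
```

View pics/c2.png

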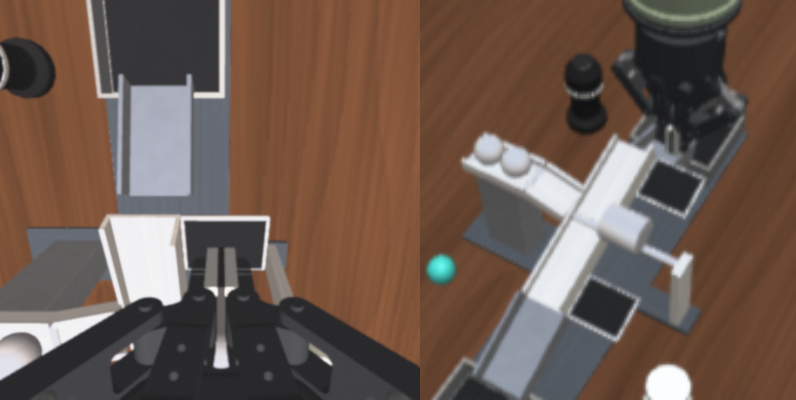

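The fingertip (crop (220,255) in the wrist view) stands over the black left pad, which spans columns 182–270, and is clear of the trough wall. I'll press down slowly.

Request:
play_rows([
  [1,0.5,0.13,0.1,0],
  [1,1.0,0.13,0.1,0],
  [1,1.4,0.13,0.1,0],
  [1,1.6,0.13,0.1,0],
  [1,1.8,0.13,0.1,0],
  [1,1.9,0.13,0.1,0],
  [1,2.0,0.13,0.1,0],
  [1,2.1,0.13,0.1,0],
])

```text
clock: 2.85
tool_pos: [617.9, 59.5, 115.4]
tcp_rot: [0.496, 0.504, 0.496, -0.504]
wrist_force: [0.3, -0.1, -0.1]
opening: -0.2
```

```bash
python3 g.py 615.4 58.6 85
```

```text
[617.9  59.5 115.4] [[0.0, 1.0, -0.017], [0.0, -0.017, -1.0], [-1.0, 0.0, -0.0]] [ 0.3 -0.1 -0.1] -0.22894870012517393 2.85
rows xyz [ 0.38 -0.08  0.03] roll 0.028296697794156462
```

Request:
play_rows([
  [1,0.1,0,0,0],
  [1,0.2,0,0,0],
  [1,0.3,0,0,0],
  [1,0.4,0,0,0],
  [1,0.4,0,0,0],
  [1,0.4,0,0,0],
  [1,0.4,0,0,0],
])

```text
clock: 3.55
tool_pos: [617.8, 59.5, 103.4]
tcp_rot: [0.496, 0.504, 0.496, -0.504]
wrist_force: [-0.0, 0.5, 1.0]
opening: 0.2
```

```bash
python3 g.py 615.4 58.6 85; python3 - <<'E'
from h import *
grab('scene','s2.png'); cv2.imwrite('pics/c3.png',cv2.resize(cv2.imread('pics/s2.png')[130:300,230:390],(480,510)))
E
```

```text
[617.8  59.5 103.4] [[0.0, 1.0, -0.017], [-0.0, -0.017, -1.0], [-1.0, 0.0, 0.0]] [-0.   0.5  1. ] 0.24212461527396711 3.55
rows xyz [-0.02 -0.08  0.03] roll 0.02785942424878389
```

View pics/c3.png

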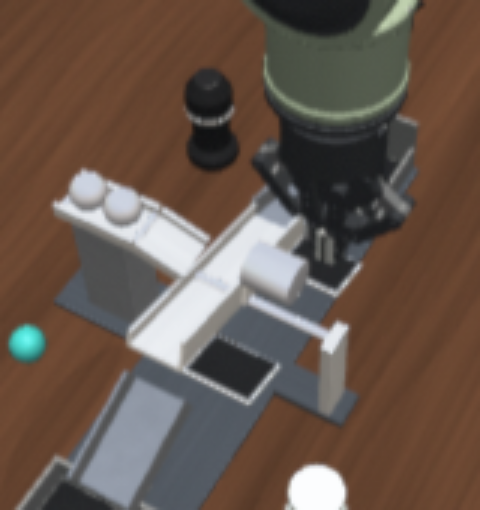

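The gate has rocked over: the right end is raised and the weight leans left. I'll lift off and go behind the rear ball.

Request:
play_rows([
  [1,-1.3,0,0,0],
  [1,-2.6,0,0,0],
  [1,-3.9,0,0,0],
  [1,-3.9,0,0,0],
  [1,-3.9,-7.05,2.42,0],
  [1,-3.9,-7.05,2.42,0],
  [1,-3.9,-7.05,2.42,0],
  [1,-3.9,-7.05,2.42,0],
])

```text
clock: 4.4
tool_pos: [425.5, -2.7, 220.1]
tcp_rot: [0.496, 0.504, 0.496, -0.504]
wrist_force: [1.0, 0.0, 0.5]
opening: -0.3
```

```bash
python3 g.py 405 -9.6 170
```

```text
[425.5  -2.7 220.1] [[0.0, 1.0, -0.017], [0.0, -0.017, -1.0], [-1.0, 0.0, -0.0]] [1.  0.  0.5] -0.2728954966452294 4.4
rows xyz [ 1.04 -0.68  0.24] roll 0.02932485893418991
```

Request:
play_rows([
  [1,0,-0.65,0.22,0],
  [1,0,-0.65,0.22,0],
  [1,0,-0.65,0.22,0],
  [1,0,-0.65,0.22,0],
])

```text
clock: 4.8
tool_pos: [408.8, -8.2, 220.4]
tcp_rot: [0.496, 0.504, 0.496, -0.504]
wrist_force: [0.2, -0.4, -0.6]
opening: -0.4
```

```bash
python3 g.py 405 -9.6 150; python3 - <<'E'
from h import *
v=grab('wrist','w3.png'); s=grab('scene','s3.png')
b=cv2.resize(cv2.imread('pics/s3.png')[130:300,210:370],(376,400)); cv2.imwrite('pics/c4.png',np.hstack([cv2.imread('pics/w3.png')[:,100:520],b]))
E
```

```text
[408.8  -8.2 220.4] [[0.001, 1.0, -0.017], [-0.0, -0.017, -1.0], [-1.0, 0.001, 0.0]] [ 0.2 -0.4 -0.6] -0.37024545292221434 4.8
rows xyz [ 1.71 -0.13  0.05] roll 0.03224300200066976
```

View pics/c4.png

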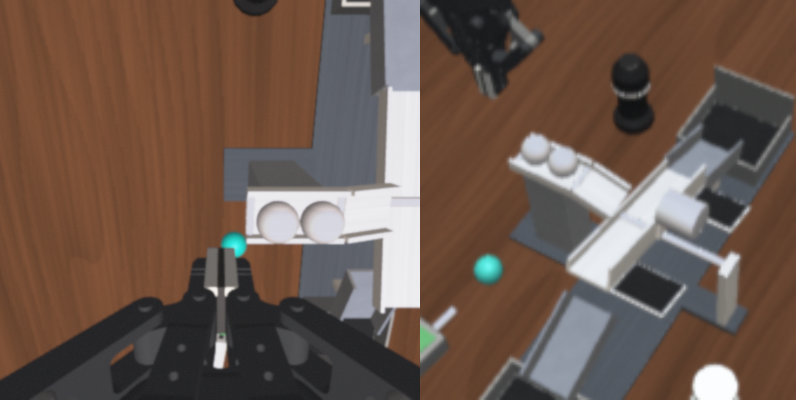

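Gate stays tipped to the left and the balls still wait in the channel. The tool is behind them. Descend to tip z ≈134.

Request:
play_rows([
  [1,0.8,-0.13,0.05,0],
  [1,1.6,-0.13,0.05,0],
  [1,2.2,-0.13,0.05,0],
  [1,2.2,-0.13,0.05,0],
  [1,2.2,-0.13,0.05,0],
])

```text
clock: 5.4
tool_pos: [404.2, -10.0, 154.4]
tcp_rot: [-0.496, -0.504, -0.496, 0.505]
wrist_force: [0.3, 0.3, 0.3]
opening: 0.1
```

```bash
python3 g.py 478 -11.5 134; python3 - <<'E'
from h import *
v=grab('wrist','w4.png'); s=grab('scene','s4.png')
b=cv2.resize(cv2.imread('pics/s4.png')[160:260,220:314],(376,400)); cv2.imwrite('pics/c5.png',np.hstack([cv2.imread('pics/w4.png')[:,100:520],b]))
E
```

```text
[404.2 -10.  154.4] [[-0.001, 1.0, -0.017], [-0.0, -0.017, -1.0], [-1.0, -0.001, 0.0]] [0.3 0.3 0.3] 0.05937271288865531 5.4
rows xyz [0.05 2.46 0.01] roll 0.026066418145819756
```

View pics/c5.png

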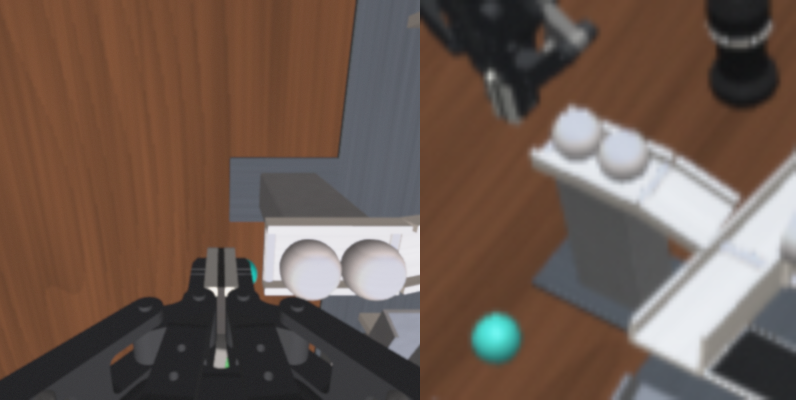

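Request:
play_rows([
  [1,0.05,0.3,0.0,0],
  [1,0.05,0.45,0.0,0],
  [1,0.05,0.6,0.0,0],
  [1,0.05,0.75,0.0,0],
  [1,0.05,0.9,0.0,0],
  [1,0.05,1.05,0.0,0],
  [1,0.05,1.2,0.0,0],
  [1,0.05,1.3,0.0,0],
])

```text
clock: 6.3
tool_pos: [443.5, -10.6, 152.8]
tcp_rot: [0.496, 0.504, 0.496, -0.504]
wrist_force: [0.7, 0.2, -0.4]
opening: -0.0
```

```bash
python3 g.py 478 -11.5 134; python3 - <<'E'
from h import *
v=grab('wrist','w5.png'); s=grab('scene','s5.png')
b=cv2.resize(cv2.imread('pics/s5.png')[140:310,220:380],(376,400)); cv2.imwrite('pics/c6.png',np.hstack([cv2.imread('pics/w5.png')[:,150:570],b]))
E
```

```text
[443.5 -10.6 152.8] [[0.0, 1.0, -0.017], [-0.0, -0.017, -1.0], [-1.0, 0.0, 0.0]] [ 0.7  0.2 -0.4] -0.010774885002187175 6.3
rows xyz [-0.01  1.15  0.01] roll 0.028588264127674918
```

View pics/c6.png

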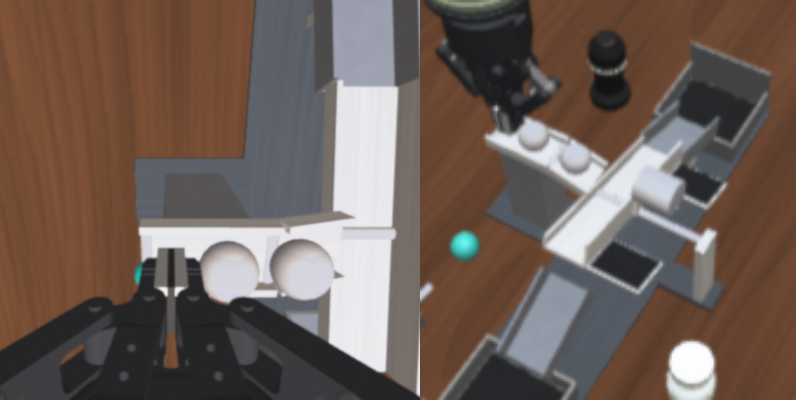

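The finger is in the channel behind the rear ball. The front ball has crossed the lip and is starting down the slope. Continue.

Request:
play_rows([
  [1,0,0.15,0,0],
  [1,0,0.3,0,0],
  [1,0,0.45,0,0],
  [1,0,0.6,0,0],
  [1,0,0.75,0,0],
  [1,0,0.9,0,0],
  [1,0,1.05,0,0],
  [1,0,1.15,0,0],
])

```text
clock: 7.2
tool_pos: [478.0, -11.2, 152.8]
tcp_rot: [0.496, 0.504, 0.496, -0.504]
wrist_force: [-0.4, -1.8, 0.1]
opening: -0.5
```

Request:
play_rows([
  [1,0,0,0,0],
  [1,-1,-0.5,0,0],
  [1,-2,-0.5,0,0],
  [1,-3,-0.5,0,0],
  [1,-4,-0.5,0,0],
  [1,-4,-0.5,0,0],
  [1,-4,-0.5,0,0],
  [1,-4,-0.5,0,0],
])

```text
clock: 8.0
tool_pos: [462.0, -10.9, 272.0]
tcp_rot: [-0.495, -0.504, -0.496, 0.505]
wrist_force: [0.2, -0.2, -1.0]
opening: -0.3
```

```bash
python3 g.py 478 -11.5 134; python3 - <<'E'
from h import *
s=grab('scene','s6.png')
cv2.imwrite('pics/c7.png',cv2.resize(cv2.imread('pics/s6.png')[130:370,150:400],(625,600)))
E
```

```text
[462.  -10.9 272. ] [[-0.001, 1.0, -0.017], [-0.0, -0.017, -1.0], [-1.0, -0.001, 0.0]] [ 0.2 -0.2 -1. ] -0.2823202801105116 8.0
rows xyz [3.97 0.54 0.01] roll 0.029695943848055583
```

View pics/c7.png

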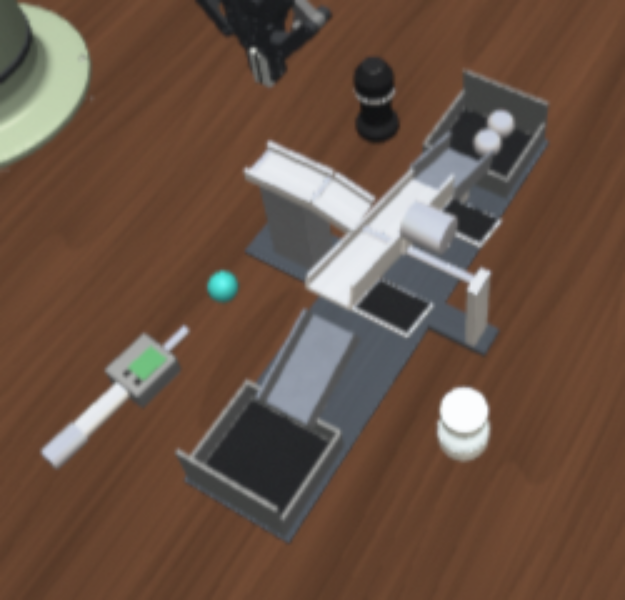

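Both steel balls are in the left tray, at crop (500,122) and (488,142). Let them settle, then check numerically and hand in.

Request:
play_rows([
  [1,0,0,0,0],
  [1,0,0,0,0],
  [1,0,0,0,0],
  [1,0,0,0,0],
  [1,0,0,0,0],
  [1,0,0,0,0],
  [1,0,0,0,0],
  [1,0,0,0,0],
])

```text
clock: 8.85
tool_pos: [462.5, -10.9, 272.8]
tcp_rot: [0.496, 0.504, 0.496, -0.504]
wrist_force: [-0.5, 0.2, -0.2]
opening: 0.1
```

```bash
python3 - <<'E'
from h import *
s=grab('scene','s7.png')
for im in(cv2.cvtColor(cv2.imread('pics/s6.png'),cv2.COLOR_BGR2RGB),s[0]):
    g=im[160:205,330:372].min(2); k,l,st,c=cv2.connectedComponentsWithStats((g>150).astype(np.uint8))
    print([(int(st[i,4]),onz(s,c[i]+[330,160],24).round(0)) for i in range(1,k) if st[i,4]>15])
print('left tray',[559+202*.02,-12.3+202]); a=cv2.imread('pics/s0.png') if 0 else cv2.imread('pics/scene1.png'); b=cv2.imread('pics/s7.png')
for n,(x0,y0,x1,y1) in dict(microscope=(288,148,314,188),micrometer=(162,255,228,318),jar=(322,280,350,318),turq=(230,235,248,252)).items(): print(n,np.abs(a[y0:y1,x0:x1].astype(int)-b[y0:y1,x0:x1]).mean().round(2))
print(manip.get_state()['clock'],manip.sign_off())
E
```

```text
[(139, array([570., 204.,  24.]))]
[(138, array([570., 204.,  24.]))]
left tray [563.04, 189.7]
microscope 0.81
micrometer 0.47
jar 0.32
turq 0.44
the job is handed in; nothing more can be done
8.9 None
```

The job is done and handed in at 8.9 s. The left end of the gate was raised, so I pressed the left pad with the shut fingertips and the gate rocked over to the left. I then pushed both steel balls along the feed channel, and they ran by themselves into the left tray.

**Balls:** the picture taken about a second before hand-in shows both balls together in the left tray, at about (570, 204) mm. They did not move between the last two pictures.

**Gate:** it still lay to the left in the last picture I viewed, about a second before hand-in.

**Other things:** the microscope, micrometer, jar and turquoise ball look unchanged from the start in the image comparison. The arm was clear of everything.

**Disagreements:** two measured heights differed a little from the text. The balls came out at about 136 mm against 140 mm, and the two pads at about 110 and 75 mm against 112 and 78 mm. My last check saw the two touching balls as one blob, so their position there is the joint centre.

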